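Draw a crate out of a deep rack with a pull hook

ROBOT

A 6-joint arm with a two-finger parallel gripper is mounted at the origin on the work surface. World frame = base frame: x ahead of the robot, y to its left, z up, the work surface at z = 0. Lengths are in mm, angles in rad, forces in N, time in s.
With the tool pointing down it reaches from about 350 to 775 mm from the base axis. Payload 7.3 kg.
Tool frame: the origin (TCP) lies at the very end of the fingers, on their centre line; the grasp point (between the pads) lies 19 mm behind it; z points along the fingers, y is the line along which they close (so a half turn about z gives the same grasp; the last joint's range is limited). The gripper opens to 92 mm and grips with 3 to 60 N. Pads are 19 mm wide; open, the fingers measure 130 mm over their backs; the gripper's body (75 mm by 190 mm) begins 47 mm behind the grasp point.
Start: joints at [1.041, 0.342, 1.524, -0, 1.275, -0.146], TCP at [196.573, 486.834, 193.941] pointing down, gripper open.
Joint ranges: [-2.53, 2.53], [-0.77, 2.02], [0.04, 2.7], [-1, 4.14], [0.28, 2.66], [-3.11, 3.11]. Speed limits (rad/s): [2.57, 2.57, 3.14, 3.14, 3.14, 3.14].

INTERFACE

Orientations are given as [roll, pitch, yaw] about the fixed x, y, z axes, in that order (R = Rz(yaw) Ry(pitch) Rx(roll)).
In Python, from plant import get_obs, vision, workorder gives the robot as it stands.
- The arm moves only by the shell command python3 -m pendant 'ROWS' [OPENING]. ROWS is a JSON object of lists of equal length, an entry for each row: "dp": the shift along the tool's x, y, z in m, a list of three; "rotation": the turn, a rotation vector about the tool's x, y, z in rad, a list of three. A call has 1 to 8 rows; each row is the pose to reach, as a shift and turn from the pose commanded when the call began, along the tool's axes at that moment; what a row does not reach only later rows make up. A row lasts 1/8 s, in which the tool goes at most 62.5 mm and 10.7 degrees, less where a joint would pass 70% of its speed; a pose out of reach is approached as far as the arm can. A call with a gripper value outside its range is refused whole. OPENING is the finger opening in m, from 0 to 0.0918, set as the call begins (- or left out, the last holds). The fingers move at their own pace and stop on an object; the grip force is fixed at half the most. Time passes only in rows, so rows that repeat a pose let the fingers close. It gives the time, the measured TCP pose, the force, the opening and the grip force at its end, in the units of the state.
- get_obs(): the state, without advancing time (a new reading comes with each control period).
- vision.capture(name): name is "scene" or "side" or "wrist"; returns a dict with "pixels" (400x640x3 uint8, red, green, blue), "vfov" (degrees; the focal length in pixels is half the picture's height over the tangent of half this angle, whatever the lens; pixels are square), "cx", "cy" (the principal point, pixels), "pose" (4x4, takes a point from camera to world coordinates); the wrist camera has in their place "T_tool_cam" (4x4, takes a point from camera to tool coordinates, whose origin is the TCP and whose axes are the flange's). Camera axes: x right, y up, looking along -z (the intrinsics and any distortion apply to the point x, -y, -z); pixel columns grow to the right and rows downward; lengths in mm; the calibration is good to about 2 mm. The wrist camera is an equidistant fisheye: a pixel r from the principal point sees the ray r / f radians off the axis. A picture is of the moment at which its call begins: read the wrist's pose just before it. There is no depth.
- workorder.close_job(): hands the job in; it is judged then, once.
The state is a dict: "time": time; "joint_positions": joint angles; "dq": joint speeds; "tau": joint torques, N m; "tool_pos": TCP position; "tcp_rot": TCP orientation; "contact_force": force on the tool from outside, world axes, zero at the start; "moment": the same for the moment, N m; "grip_width": finger opening in mm; "finger_force": force on a finger pad.
Only numpy, scipy, OpenCV 4.12 (cv2) and the standard library are available. Lean on these libraries where they do the work, as an engineer would, in place of code of your own. Each camera call takes 0.05 s, during which the arm holds its last target. There are 200 camera calls.

TASK

The pale timber crate of carved rosettes sits too far back under the wire rack to be reached by hand. Take the pull hook by its black grip, hook its bill over the crate's front lip and draw the crate forward, gently and without tipping it, until it stands square against the rubber buffers of the stop bar across the front of the rack; do not heave against the bar and keep the gripper off the crate. Then unhook and lay the hook down on the open bench in front of the rack, bill down as it lay before, leaving the blue tote, the jar, the mallet and the chisel as they are.

Things in the scene. Friction and masses are not known exactly. Their poses are not given: they have to be found in the camera images.
- rack: Bench-top rack, fixed; sizes in mm. Plywood board 400 deep (x), 270 wide (y), its top 18 above the bench. Four corner posts (tops at 170) carry an open deck of thin wires 151 to 162 above the bench. Origin: centre of the underside. Open mouth at x = -200; crates are drawn out along its -x. Crate and tote stand side by side at y = +58 and -58, either in either place.
- rack_mouth (a point): Middle of the rack's front edge, on the board's top; axes as the rack. An aluminium stop bar 16 high with flat black rubber buffers (they give 3 mm at 3 N/mm, then are solid) runs across the board, parallel to this edge. The buffer faces lie 15 to 90 mm behind the edge, set differently each time and NOT measured: feel (or look) for them. Over 18 N on them is too much.
- crate: Pale open timber crate, 180 long (x), 100 wide (y), 60 high, walls 6 mm, on the rack's board (rim 78 above the bench). Origin: centre of underside. Front wall towards the mouth: outer face x = -90, inner -84. Behind it free space to x = -34; then rosettes wedged in, up to 42 high. 0.5 to 0.75 kg, friction unknown (drag 2 to 8 N). Starts 140 to 185 mm behind the rack's front edge.
- crate_lip (a point): Top centre of the crate's front wall (middle of the 6 mm thickness), axes as the crate.
- hook: Steel pull hook, 0.22 kg: 9 mm rod, wooden T-handle (28 diameter, 110 wide) at one end, 9 mm bill bent straight down at the other. Lies bill down on T-handle and bill tip. x points from handle to bill, z up. Origin: below the middle of the black grip, level with the bill tip (bench level at rest). T-handle axis x = -60, z = 14; rod rises straight to x = 270, z = 40; bill from there down to z = 0.
- hook_grip (a point): Centre of the hook's black rubber grip: square sleeve 16 x 16, 64 long, along the rod, 19 above the hook's origin. Axes as the hook.
- hook_tip (a point): Lowest point of the bill: x = 270, z = 0 in the hook's frame, axes as the hook.
- tote: Bystander: blue plastic tote, 180 x 100 x 55 high, holding turned dowels, standing on the rack beside the crate with a gap of about 10 to 16. Origin: centre of its underside.
- jar: Bystander: amber jar with black cap, 68 diameter, 85 high, on the bench. Origin: centre of its underside.
- mallet: Bystander: wooden carver's mallet lying on the bench, head 55 x 110 x 70 high, handle along its -x. Origin: underside of the head.
- chisel: Bystander: carving chisel lying on the bench, about 270 long, 26 high. Origin: bench level near its middle.
Mind the look-alikes: they are no part of the job. What is shaped like the crate but yellow is not meant.

How it is judged:
By the outcome, as a careful person would: the job done as asked, in the order asked, and still so for the second after the job is handed in, with the robot touching nothing.
It also fails if it takes over 72 s, if anything falls off the work surface, if the arm or the gripper's body presses on something with over 40 N, if the wrist force passes 120 N, or if a joint passes its speed limit or range.

## Working session

There is one attempt and no reset: what is moved stays moved. The work goes in short steps, Python scripts to look and compute and a shell command to move; the robot and the scene stay as the last step left them, time stands still between calls to the robot, and variables do not carry over. Pictures are saved under pics/ and viewed, at most 10 in all, crops included, and the job is handed in when it is done.

```bash
ls; mkdir -p pics; cat > h.py <<'E'
import numpy as np, cv2
from plant import get_obs, vision, workorder
from scipy.spatial.transform import Rotation as R
def cap(n, fn):
    o=get_obs(); c=vision.capture(n); cv2.imwrite('pics/'+fn+'.png', c['pixels'][...,::-1])
    T=np.eye(4)
    if n=='wrist':
        T[:3,:3]=R.from_euler('xyz',o['tcp_rot']).as_matrix(); T[:3,3]=o['tool_pos']; T=T@c['T_tool_cam']
    else: T=c['pose']
    d={'T':np.array(T),'f':200/np.tan(np.radians(c['vfov'])/2),'cx':c['cx'],'cy':c['cy'],'fish':n=='wrist'}
    np.save('pics/'+fn+'.npy',d,allow_pickle=True); print({k:v for k,v in c.items() if k!='pixels'}); return c
def ray(fn,u,v):
    d=np.load('pics/'+fn+'.npy',allow_pickle=True).item()
    x=(u-d['cx'])/d['f'];y=(v-d['cy'])/d['f']
    if d['fish']:
        r=np.hypot(x,y); s=np.sin(r)/r if r>1e-9 else 1; q=np.array([x*s,-y*s,-np.cos(r)])
    else: q=np.array([x,-y,-1.])
    q=d['T'][:3,:3]@q
    return d['T'][:3,3],q/np.linalg.norm(q)
def atz(fn,u,v,z):
    p,q=ray(fn,u,v); return p+q*(z-p[2])/q[2]
def tri(*obs):
    A=np.zeros((3,3));b=np.zeros(3);L=[ray(*o) for o in obs]
    for p,q in L:
        M=np.eye(3)-np.outer(q,q);A+=M;b+=M@p
    X=np.linalg.solve(A,b); return X.round(1),[round(float(np.linalg.norm((np.eye(3)-np.outer(q,q))@(X-p))),1) for p,q in L]
def proj(fn,X):
    d=np.load('pics/'+fn+'.npy',allow_pickle=True).item()
    p=np.linalg.inv(d['T'])@np.append(X,1); x,y,z=p[0],-p[1],-p[2]
    if d['fish']:
        t=np.arctan2(np.hypot(x,y),z);n=np.hypot(x,y); return d['cx']+d['f']*t*x/n,d['cy']+d['f']*t*y/n
    return d['cx']+d['f']*x/z,d['cy']+d['f']*y/z
E
python3 - <<'E'
from h import *
print(get_obs())
for n in ['scene','side','wrist']: cap(n,n+'0')
a=cv2.imread('pics/scene0.png');b=cv2.imread('pics/side0.png')
E
```

```text
pics
{'time': 0.0, 'joint_positions': array([ 1.04097190e+00,  3.42705394e-01,  1.52505026e+00,  7.29895383e-08,
        1.27539413e+00, -1.46014342e-01]), 'dq': array([-1.70193914e-04, -1.50334788e-04,  3.13161512e-05, -1.46560089e-03,
        2.43813325e-04, -4.54594820e-06]), 'tau': array([ 1.61944776e-03, -4.31245422e+01, -2.44222802e+01,  7.18597183e-02,
        5.59482677e-02, -2.06335158e-04]), 'tool_pos': array([196.33449   , 486.39704144, 193.24239749]), 'tcp_rot': array([-3.14005210e+00, -2.26625118e-04,  2.75778238e+00]), 'contact_force': array([-0.07487335,  0.1585772 , -0.3761924 ]), 'moment': array([0.05351466, 0.0381313 , 0.03689988]), 'finger_force': 0.0, 'grip_width': 91.43509258882855}
{'vfov': 54.82589816129799, 'cx': 313.5143288366858, 'cy': 196.97338785311786, 'pose': array([[-5.46501383e-01, -7.15566812e-01,  4.35086631e-01,
         1.12189841e+03],
       [ 8.37359678e-01, -4.58934610e-01,  2.96997970e-01,
         3.78765970e+02],
       [-1.28455779e-02,  5.26633802e-01,  8.49995194e-01,
         1.12869753e+03],
       [ 0.00000000e+00,  0.00000000e+00,  0.
[... 206 characters left out ...]
39e+02],
       [-5.12213376e-02, -5.74564712e-01,  8.16854801e-01,
         1.16351477e+03],
       [-8.27713257e-03,  8.18144619e-01,  5.74952930e-01,
         8.99387041e+02],
       [ 0.00000000e+00,  0.00000000e+00,  0.00000000e+00,
         1.00000000e+00]])}
{'vfov': 65.70646984690485, 'cx': 316.64128971675154, 'cy': 194.5378868377191, 'T_tool_cam': array([[-4.34745739e-04,  9.69121820e-01,  2.46582053e-01,
         6.63220342e+01],
       [ 9.99999714e-01,  2.68627733e-04,  7.07320806e-04,
        -1.01109334e-01],
       [ 6.19241249e-04,  2.46582290e-01, -9.69121659e-01,
        -1.90428742e+02],
       [ 0.00000000e+00,  0.00000000e+00,  0.00000000e+00,
         1.00000000e+00]])}
```

View pics/scene0.png

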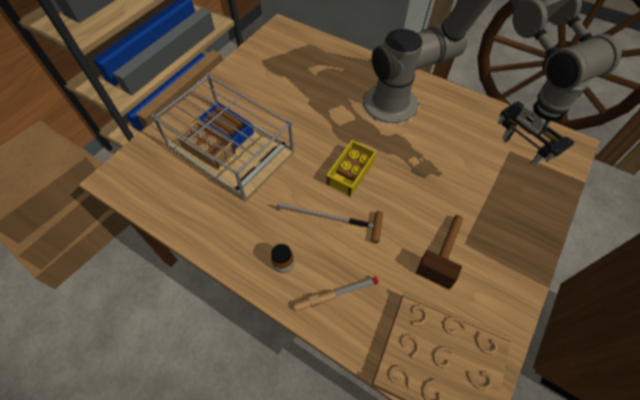

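View pics/side0.png

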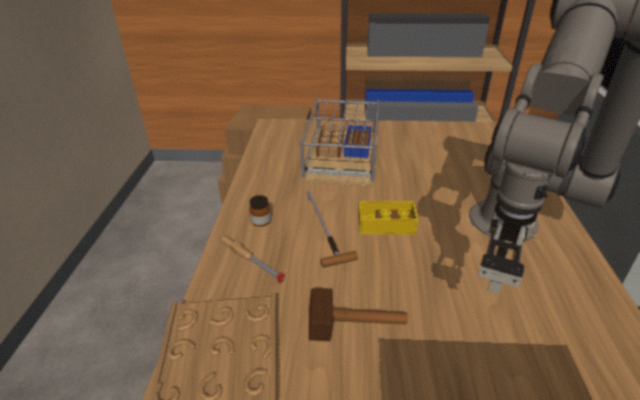

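Both views show the following:
- **Rack:** scene ~(225,140), side (340,150), with its mouth towards +y.
- **Pale crate:** scene (205,145), side (327,148), on the far-x side.
- **Blue tote:** beside the crate, scene (228,125), side (357,140).
- **Yellow look-alike:** a decoy at scene (352,167), side (388,217).
- **Hook:** grip at scene (360,223), side (332,243).

The look-alikes for the crate are the yellow box and the blue tote. I choose the pale crate in the rack and will check it in a crop.

```bash
python3 - <<'E'
import cv2,numpy as np
a=cv2.imread('pics/scene0.png');b=cv2.imread('pics/side0.png')
k=cv2.INTER_CUBIC
A=cv2.resize(a[70:200,145:305],(800,650),interpolation=k)[:600]   # x5 
cv2.imwrite('pics/c1.png',A)
B=cv2.resize(b[90:190,290:390],(600,600),interpolation=k)
cv2.imwrite('pics/c2.png',B)
C=cv2.resize(a[195:255,260:392],(792,360),interpolation=k) #x6
D=cv2.resize(b[185:275,295:395],(266,240),interpolation=k)
cv2.imwrite('pics/c3.png',np.vstack([C,np.hstack([D,np.zeros((240,526,3),np.uint8)])]))
E
```

```text
(no output)
```

View pics/c1.png

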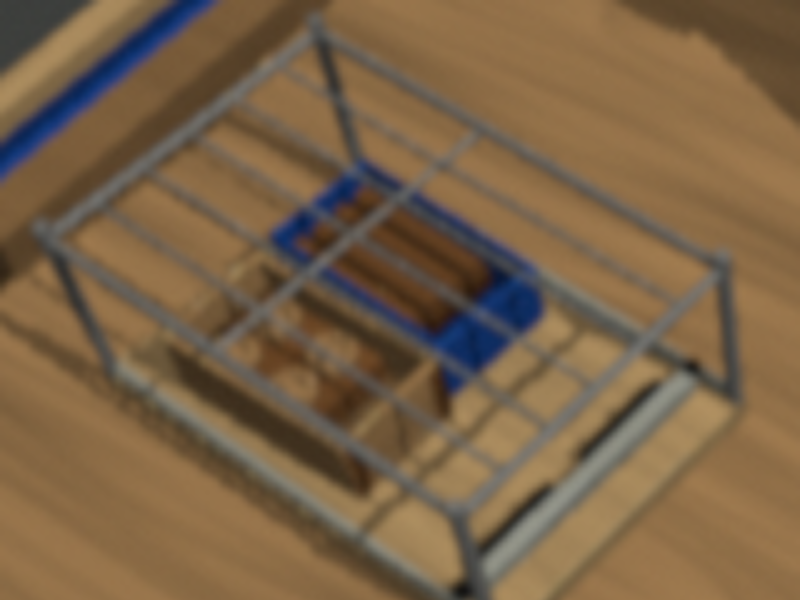

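View pics/c2.png

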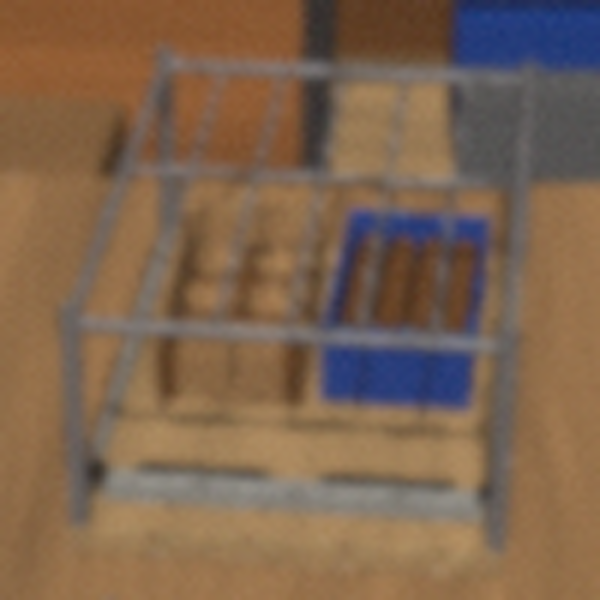

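View pics/c3.png

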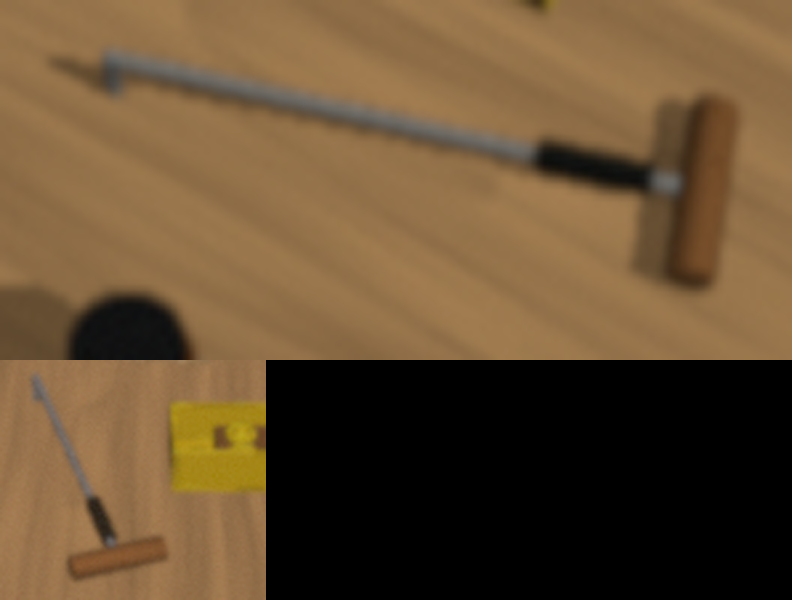

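```bash
cat >> h.py <<'E'
def S(x,y): return ('scene0',145+(x+.5)/5-.5,70+(y+.5)/5-.5)
def D(x,y): return ('side0',290+(x+.5)/6-.5,90+(y+.5)/6-.5)
def S3(x,y): return ('scene0',260+(x+.5)/6-.5,195+(y+.5)/6-.5)
def D3(x,y): return ('side0',295+(x+.5)/2.66-.5,185+(y-360+.5)/2.667-.5)
E
python3 - <<'E'
from h import *
np.set_printoptions(suppress=True,precision=1)
for n,a,b in [('post f-s',S(722,258),D(515,335)),('post f-l',S(460,512),D(70,305)),('post b-s',S(318,20),D(530,68)),('post b-l',S(45,228),D(163,50)),
 ('hook elbow',S3(115,57),D3(36,380)),('hook tip',S3(115,93),D3(39,398)),('grip front',S3(540,155),D3(92,498)),('grip rear',S3(650,180),D3(112,542)),('T mid',S3(705,190),D3(118,557)),
 ('crate f top l',S(360,435),D(163,335)),('crate f top s',S(447,365),D(300,345)),('crate bot l',S(362,493),D(165,403)),('crate bot s',S(445,412),D(298,405)),
 ('tote top f s',S(540,275),D(478,345))]:
    print(n,*tri(a,b))
for n,o,z in [('bufS l out',S(490,545),34),('bufS s out',S(675,375),34),('bufD l',D(140,465),34),('bufD s',D(455,483),34),
  ('edge S s',S(738,405),18),('edge D l',D(85,525),18),('edge D s',D(490,540),18),('crS l',S(360,435),78),('crS s',S(447,365),78),
  ('crD l',D(163,335),78),('crD s',D(300,345),78),('gripS',S3(595,168),19),('gripD',D3(102,520),19),('elbS',S3(112,57),42),('elbD',D3(36,380),42),
  ('jar',('scene0',282,252),85),('chis',('scene0',375,280),10),('chis',('scene0',295,303),10),('mallet',('scene0',440,268),70),('mallet h',('scene0',457,218),30),('yel',('scene0',330,187),0),('yel',('scene0',376,148),50),('yel',('scene0',350,192),0)]:
    print(n,atz(*o,z))
E
```

```text
post f-s [ 418.9 -193.   164. ] [2.7, 2.7]
post f-l [ 680.1 -204.8  171.8] [3.7, 3.7]
post b-s [ 392.1 -573.9  169.6] [1.4, 1.4]
post b-l [ 650.2 -590.5  172.4] [1.8, 1.8]
hook elbow [647.3 -84.7  36.3] [0.5, 0.5]
hook tip [647.7 -87.9   2.2] [4.5, 4.5]
grip front [566.  138.9  25.9] [3.1, 3.1]
grip rear [540.4 194.1  10.3] [2.0, 2.0]
T mid [532.6 223.   15.3] [1.6, 1.6]
crate f top l [ 631.6 -355.1   77.8] [4.5, 4.5]
crate f top s [ 544.2 -351.    71.6] [1.1, 1.1]
crate bot l [ 636.1 -367.7   15.1] [0.8, 0.8]
crate bot s [ 547.2 -363.5   17.3] [1.5, 1.5]
tote top f s [ 432.1 -355.4   66.8] [4.6, 4.6]
bufS l out [ 631.2 -250.5   34. ]
bufS s out [ 440. -231.   34.]
bufD l [ 643.6 -257.2   34. ]
bufD s [ 444.9 -243.    34. ]
edge S s [ 428.1 -184.3   18. ]
edge D l [ 674.8 -210.5   18. ]
edge D s [ 423.6 -203.    18. ]
crS l [ 627.3 -358.5   78. ]
crS s [ 546.6 -347.5   78. ]
crD l [ 634.3 -348.1   78. ]
crD s [ 544.7 -337.8   78. ]
gripS [556.5 168.1  19. ]
gripD [551.1 165.6  19. ]
elbS [651.1 -83.4  42. ]
elbD [646.  -77.2  42. ]
jar [796.3  40.   85. ]
chis [695.3 303.8  10. ]
chis [883.2 141.3  10. ]
mallet [584.8 448.   70. ]
mallet h [376.5 428.   30. ]
yel [478.7  10.5   0. ]
yel [277.7  77.1  50. ]
yel [458.9  79.8   0. ]
```

```bash
cat >> h.py <<'E'
def go(x,y,z,yawdeg=None):
    o=get_obs(); M=R.from_euler('xyz',o['tcp_rot']).as_matrix(); d=M.T@(np.array([x,y,z])-o['tool_pos'])/1000
    print('dp',d.round(4),'now',o['tool_pos'].round(1),o['tcp_rot'].round(4))
    if yawdeg is not None:
        T=R.from_euler('xyz',[np.pi,0,np.radians(yawdeg)]).as_matrix(); print('rot',R.from_matrix(M.T@T).as_rotvec().round(4))
E
python3 -c "
from h import *
go(554,167,140,110.7)"
```

```text
dp [-0.4513 -0.1623  0.0535] now [196.4 486.5 193.4] [-3.1405e+00 -2.0000e-04  2.7578e+00]
rot [-1.100e-03  3.000e-04  8.258e-01]
```

```bash
python3 -m pendant '{"dp":[[-0.025,-0.009,0],[-0.075,-0.027,0],[-0.13,-0.047,0],[-0.187,-0.067,0.005],[-0.244,-0.088,0.015],[-0.301,-0.108,0.025],[-0.358,-0.129,0.035],[-0.41,-0.147,0.045]],"rotation":[[0,0,0.05],[0,0,0.16],[0,0,0.28],[0,0,0.4],[0,0,0.52],[0,0,0.64],[0,0,0.75],[0,0,0.81]]}' 0.09; python3 -c "
from h import *
go(554,167,140,110.7)"
```

```text
time: 1.15
tool_pos: [523.0, 195.3, 148.4]
tcp_rot: [-3.141, -0.0, 1.945]
contact_force: [-0.1, 0.9, 0.0]
grip_width: 89.9
finger_force: 0.0
dp [-0.0376  0.0185  0.0084] now [523.  195.3 148.4] [-3.1414e+00 -1.0000e-04  1.9446e+00]
rot [-0.0001 -0.0001  0.0125]
```

```bash
python3 -m pendant '{"dp":[[-0.02,0.01,0.004],[-0.037,0.018,0.008],[-0.0376,0.0185,0.0084],[-0.0376,0.0185,0.0084]],"rotation":[[0,0,0.01],[0,0,0.012],[0,0,0.0125],[0,0,0.0125]]}'; python3 -c "
from h import *
cap('wrist','w1')"
```

```text
time: 1.65
tool_pos: [552.0, 169.9, 140.8]
tcp_rot: [-3.142, -0.0, 1.937]
contact_force: [0.1, 0.2, 0.0]
grip_width: 89.8
finger_force: 0.0
{'vfov': 65.70646984690485, 'cx': 316.64128971675154, 'cy': 194.5378868377191, 'T_tool_cam': array([[-4.36958496e-04,  9.68915224e-01,  2.47392597e-01,
         6.62334494e+01],
       [ 9.99999058e-01,  1.01388283e-04,  1.36916560e-03,
        -1.01713906e-01],
       [ 1.30152268e-03,  2.47392963e-01, -9.68914355e-01,
        -1.90428904e+02],
       [ 0.00000000e+00,  0.00000000e+00,  0.00000000e+00,
         1.00000000e+00]])}
```

View pics/w1.png

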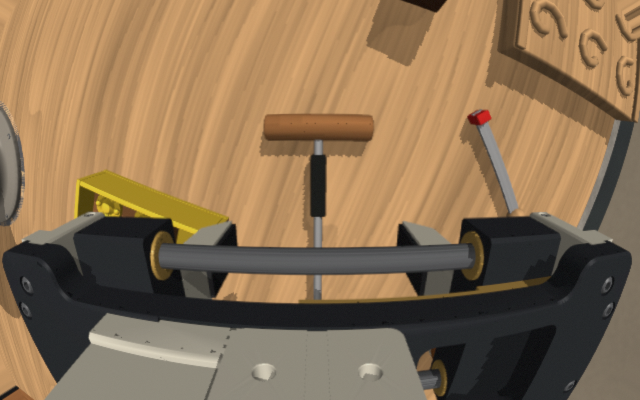

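The wrist view shows the T-handle at (318,127) and the black grip from (318,153) to (318,216), with the rod running straight down the picture towards the bill.

```bash
python3 - <<'E'
from h import *
np.set_printoptions(suppress=True,precision=1)
print(proj('w1',[552,170,30]))
for n,u,v,z in [('gr',318.5,153.5,25),('gf',317.5,216,29),('Tl',268,127,14),('Tr',370,127,14),('T',318,127,14),('rod',317,298,40)]: print(n,atz('w1',u,v,z))
a=atz('w1',318.5,153.5,25);b=atz('w1',317.5,216,29)
print(tri(('w1',318,185),S3(595,168)),tri(('w1',318,185),D3(102,520)))
d=b-a;print(np.hypot(*d[:2]),np.degrees(np.arctan2(-d[1],-d[0])))
E
```

```text
(np.float64(317.2045354419376), np.float64(184.09200070157485))
gr [542.5 198.5  25. ]
gf [564.4 138.6  29. ]
Tl [484.7 204.9  14. ]
Tr [582.3 242.4  14. ]
T [532.7 222.6  14. ]
rod [597.  52.  40.]
(array([554.3, 166.8,  14.9]), [0.5, 0.5]) (array([552.4, 167.7,  21. ]), [1.4, 1.4])
63.770947612066415 110.07880953163628
```

```bash
python3 -c "
from h import *
go(553.4,168.3,4.5,110.6)"
```

```text
dp [-0.0021  0.0007  0.1364] now [552.  170.  140.9] [ 3.1414e+00 -3.0000e-04  1.9370e+00]
rot [ 0.0002 -0.0003  0.0066]
```

```bash
python3 -m pendant '{"dp":[[-0.001,0,0.025],[-0.002,0.001,0.06],[-0.002,0.001,0.095],[-0.002,0.001,0.115],[-0.002,0.001,0.127],[-0.002,0.001,0.134],[-0.002,0.001,0.136],[-0.002,0.001,0.136]],"rotation":[[0,0,0.006],[0,0,0.006],[0,0,0.006],[0,0,0.006],[0,0,0.006],[0,0,0.006],[0,0,0.006],[0,0,0.006]]}' 0.05
python3 -m pendant '{"dp":[[0,0,0],[0,0,0],[0,0,0],[0,0,0],[0,0,0],[0,0,0],[0,0,0]],"rotation":[[0,0,0],[0,0,0],[0,0,0],[0,0,0],[0,0,0],[0,0,0],[0,0,0]]}' 0.0
```

```text
time: 2.7
tool_pos: [554.8, 167.5, 5.1]
tcp_rot: [3.14, 0.0, 1.929]
contact_force: [-0.4, -0.1, -0.0]
grip_width: 50.1
finger_force: 0.0
time: 3.58
tool_pos: [554.4, 167.4, 4.5]
tcp_rot: [3.142, -0.0, 1.929]
contact_force: [-0.1, 0.2, 0.3]
grip_width: 0.4
finger_force: 0.0
```

```bash
python3 -c "
from h import *
print(get_obs())
cap('wrist','w2');cap('side','s2')
b=cv2.imread('pics/side0.png');b=cv2.imread('pics/s2.png');w=cv2.imread('pics/w2.png')
cv2.imwrite('pics/m2.png',np.hstack([cv2.resize(b[150:290,290:410],(360,420)),w[0:400,160:560][:, :400].repeat(1,0) if 0 else cv2.resize(w[60:330,200:440],(373,420))]))"
```

```text
{'time': 3.575, 'joint_positions': array([ 1.60864479e-01,  6.46230659e-01,  1.59254505e+00,  8.17203919e-05,
        9.02755219e-01, -1.97735804e-01]), 'dq': array([-0.00139137,  0.00034558,  0.00137065, -0.00031479, -0.00138859,
       -0.00063508]), 'tau': array([ 1.33752081e-03, -5.23181999e+01, -1.88073331e+01,  5.72050677e-02,
        5.25043497e-02, -4.99173609e-05]), 'tool_pos': array([554.40588219, 167.38363747,   4.5179079 ]), 'tcp_rot': array([ 3.14151953e+00, -5.07800663e-05,  1.92934599e+00]), 'contact_force': array([-0.0672521 ,  0.18168396,  0.28262536]), 'moment': array([-0.06050666,  0.05681924,  0.01433841]), 'finger_force': 0.0, 'grip_width': 0.3638002547897496}
{'vfov': 65.70646984690485, 'cx': 316.64128971675154, 'cy': 194.5378868377191, 'T_tool_cam': array([[-4.36485252e-04,  9.68912826e-01,  2.47401990e-01,
         6.62328317e+01],
       [ 9.99999054e-01,  1.00212342e-04,  1.37180714e-03,
        -1.01405836e-01],
       [ 1.30436880e-03,  2.47402354e-01, -9.68911953e-01,
        -1.90428893e+02],
       [ 0.00000000e+00,  0.00000000e+00,  0.00000000e+00,
         1.00000000e+00]])}
{'vfov': 49.100898572500306, 'cx': 325.7993879867067, 'cy': 196.34367340873447, 'pose': array([[-9.98653025e-01,  2.26886427e-02, -4.66622100e-02,
         5.14502139e+02],
       [-5.12213376e-02, -5.74564712e-01,  8.16854801e-01,
         1.16351477e+03],
       [-8.27713257e-03,  8.18144619e-01,  5.74952930e-01,
         8.99387041e+02],
       [ 0.00000000e+00,  0.00000000e+00,  0.00000000e+00,
         1.00000000e+00]])}
```

View pics/m2.png

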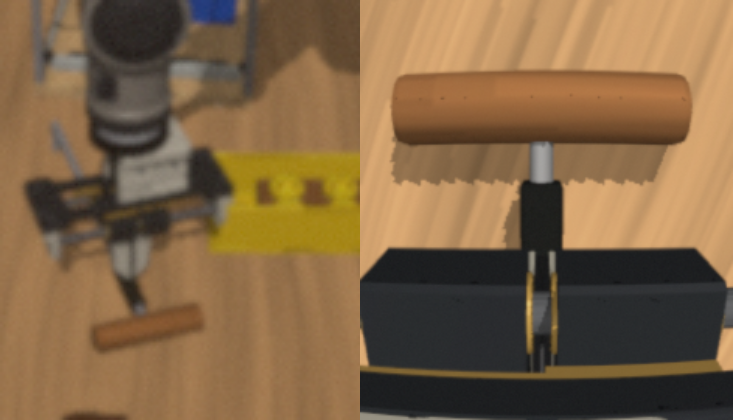

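The side view (left) shows the gripper over the grip. The wrist view (right) shows the handle and the rear of the grip about where I expected them, with the closed fingers at crop (540,310). The width reads 0.4, so the grip isn't held; I'll compare projections before looking again.

```bash
python3 - <<'E'
from h import *
for n,X in [('rear25',[542.5,198.5,25]),('rear10',[542.5,198.5,10]),('T14',[532.7,222.6,14]),('tcp',[554.4,167.4,4.5]),('pad',[554.4,167.4,23.5]),('gfront',[564.4,138.6,29])]: print(n,np.round(proj('w2',X),1))
print('seen rear',316.5,175.7,'T',200+(541-360)/1.554,60+108/1.556)
for z in (0,10,14,20,30): print(z,atz('w2',316.5,129.4,z).round(1), atz('w2',316.5,175.7,z).round(1))
print('tri',tri(('w1',318,127),('w2',316.5,129.4)),tri(('w1',318.5,153.5),('w2',316.5,175.7)))
a=cv2.imread('pics/w2.png')[170:330:4,318]; print(a.tolist())
E
```

```text
rear25 [316.8 176.4]
rear10 [316.9 171.7]
T14 [315.6 128.9]
tcp [317.2 220.7]
pad [317.2 231.3]
gfront [316.  280.5]
seen rear 316.5 175.7 T 316.47361647361646 129.40874035989717
0 [533.5 222.    0. ] [543.8 194.3   0. ]
10 [533.3 222.4  10. ] [543.2 196.1  10. ]
14 [533.3 222.5  14. ] [542.9 196.8  14. ]
20 [533.2 222.8  20. ] [542.5 197.9  20. ]
30 [533.1 223.1  30. ] [541.9 199.7  30. ]
tri (array([533. , 222.6,  13.9]), [0.3, 0.3]) (array([542.6, 198. ,  20.4]), [0.1, 0.1])
[[155, 158, 160], [156, 157, 160], [43, 44, 45], [30, 31, 29], [29, 32, 32], [29, 30, 30], [30, 32, 32], [26, 28, 27], [29, 30, 30], [29, 31, 30], [31, 33, 33], [29, 30, 29], [28, 32, 33], [31, 33, 33], [26, 26, 27], [24, 25, 26], [25, 25, 25], [24, 23, 23], [23, 22, 23], [29, 28, 28], [81, 81, 80], [92, 91, 91], [99, 98, 97], [79, 78, 78], [65, 64, 64], [58, 58, 58], [48, 47, 47], [26, 26, 26], [36, 35, 35], [48, 47, 48], [47, 47, 48], [48, 49, 50], [50, 62, 70], [52, 100, 126], [31, 30, 29], [32, 29, 28], [32, 30, 29], [32, 31, 29], [32, 30, 28], [34, 32, 30]]
```

```bash
python3 -c "
from h import *
cap('scene','sc2')
w=cv2.imread('pics/w2.png')[160:310,267:367];s=cv2.imread('pics/sc2.png')
u,v=map(int,proj('sc2',[554,167,20]));print(u,v)
s=s[v-50:v+50,u-50:u+50]
d=cv2.imread('pics/s2.png');u,v=map(int,proj('s2',[554,167,20]));print(u,v);d=d[v-40:v+40,u-40:u+40]
k=cv2.INTER_CUBIC
cv2.imwrite('pics/m3.png',np.hstack([cv2.resize(w,(400,600),interpolation=k),np.vstack([cv2.resize(s,(300,300),interpolation=k),cv2.resize(d,(300,300),interpolation=k)])]))"
```

```text
{'vfov': 54.82589816129799, 'cx': 313.5143288366858, 'cy': 196.97338785311786, 'pose': array([[-5.46501383e-01, -7.15566812e-01,  4.35086631e-01,
         1.12189841e+03],
       [ 8.37359678e-01, -4.58934610e-01,  2.96997970e-01,
         3.78765970e+02],
       [-1.28455779e-02,  5.26633802e-01,  8.49995194e-01,
         1.12869753e+03],
       [ 0.00000000e+00,  0.00000000e+00,  0.00000000e+00,
         1.00000000e+00]])}
358 221
332 244
```

View pics/m3.png

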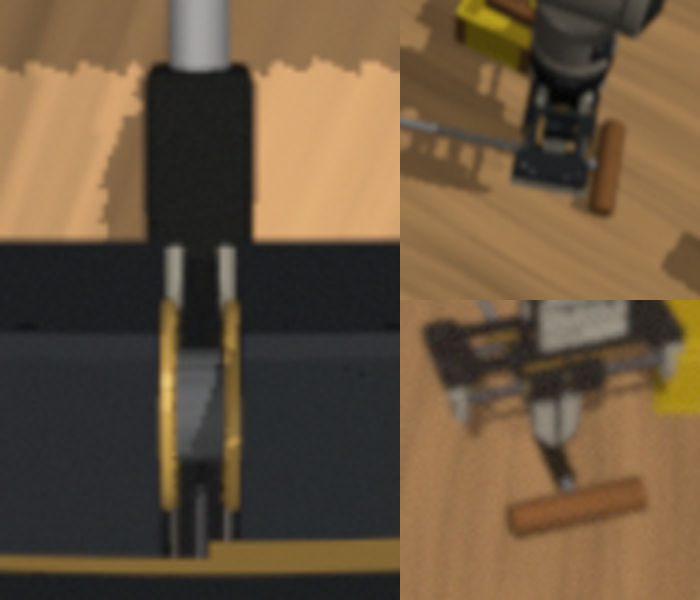

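The close crop shows the carriages nearly shut with the black grip running under them, so the pads should be at the grip, but neither force nor width shows a hold. A small test lift will tell, because a held handle keeps its pixel in the wrist view.

```bash
python3 -m pendant '{"dp":[[0,0,-0.003],[0,0,-0.008],[0,0,-0.012],[0,0,-0.012]],"rotation":[[0,0,0],[0,0,0],[0,0,0],[0,0,0]]}'; python3 - <<'E'
from h import *
cap('wrist','w3')
a=cv2.imread('pics/w2.png');b=cv2.imread('pics/w3.png')
# T-handle & grip band displacement
t=a[95:215,240:400]; r=cv2.matchTemplate(b[60:240,220:420],t,cv2.TM_CCOEFF_NORMED); print(cv2.minMaxLoc(r), 'same would be (20,35)')
for u in (290,317,345):
  print([int(v) for v in np.where(np.abs(np.diff(a[90:225,u].astype(int).sum(1)))>60)[0]+90],[int(v) for v in np.where(np.abs(np.diff(b[90:225,u].astype(int).sum(1)))>60)[0]+90])
E
```

```text
time: 4.22
tool_pos: [554.8, 167.4, 17.1]
tcp_rot: [3.14, 0.0, 1.929]
contact_force: [0.3, -0.3, 0.6]
grip_width: 0.4
finger_force: 0.0
{'vfov': 65.70646984690485, 'cx': 316.64128971675154, 'cy': 194.5378868377191, 'T_tool_cam': array([[-4.36588900e-04,  9.68912713e-01,  2.47402433e-01,
         6.62329072e+01],
       [ 9.99999054e-01,  1.00289824e-04,  1.37192022e-03,
        -1.01782468e-01],
       [ 1.30445900e-03,  2.47402798e-01, -9.68911840e-01,
        -1.90428992e+02],
       [ 0.00000000e+00,  0.00000000e+00,  0.00000000e+00,
         1.00000000e+00]])}
(-0.10428859293460846, 0.9551622867584229, (40, 60), (19, 33)) same would be (20,35)
[105, 151, 152, 176, 218, 219, 220] [105, 149, 172, 218, 219, 220]
[104, 150, 153, 154, 176, 177] [105, 147, 148, 151, 172, 173]
[104, 105, 151, 152, 173, 218, 219, 220] [105, 149, 171, 218, 219, 220]
```

```bash
python3 - <<'E'
from h import *
M=R.from_euler('xyz',[-3.142,0,1.937]).as_matrix(); t=np.array([552,170,140.9])
for z in (0,-10,-20,-30,-47): print(z,[np.round(proj('w1',M@np.array([x,y,z])+t),0).tolist() for x in(-9.5,9.5) for y in (-45,45)])
for z in (4.5,15,25,35): print(z,np.round(proj('s2',[554.4,167.4,z]),1),np.round(proj('sc2',[554.4,167.4,z]),1))
E
python3 -c "
import cv2,numpy as np
a=cv2.imread('pics/w1.png')[205:305,170:270];b=cv2.imread('pics/s2.png')[214:259,312:357]
k=cv2.INTER_CUBIC
cv2.imwrite('pics/m4.png',np.hstack([cv2.resize(a,(400,400),interpolation=k),cv2.resize(b,(400,400),interpolation=k)]))"
```

```text
0 [[250.0, 234.0], [384.0, 234.0], [248.0, 206.0], [386.0, 206.0]]
-10 [[247.0, 239.0], [388.0, 239.0], [245.0, 211.0], [390.0, 211.0]]
-20 [[244.0, 246.0], [391.0, 246.0], [241.0, 216.0], [393.0, 216.0]]
-30 [[240.0, 252.0], [395.0, 252.0], [237.0, 222.0], [398.0, 222.0]]
-47 [[233.0, 266.0], [402.0, 266.0], [229.0, 233.0], [406.0, 233.0]]
4.5 [331.9 248.7] [358.5 224.1]
15 [331.9 246.1] [358.8 222.6]
25 [331.9 243.6] [359.  221.1]
35 [331.9 241. ] [359.3 219.7]
```

View pics/m4.png

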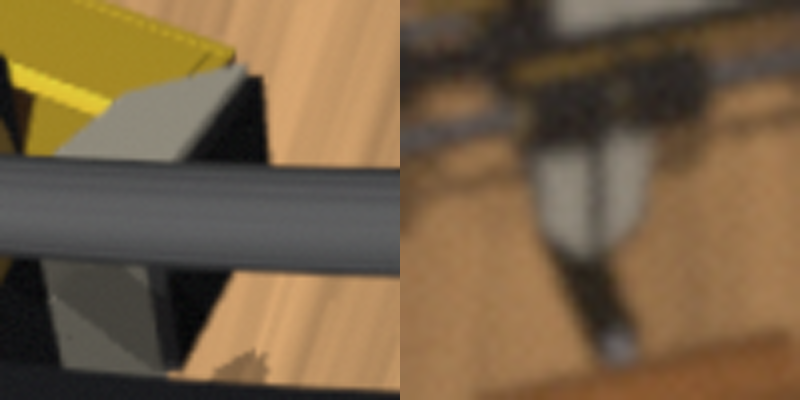

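The two crops settle it:
- **Left:** the open finger's end at picture (237,225)-(237,246) matches a tool z of about -29, not 0.
- **Right:** the closed fingertips at picture (333,243) stand at z≈27, just on top of the sleeve.

The real fingers end about 23–29 mm above the reported TCP, so I closed over the grip. I'll reopen and go down by feel.

```bash
python3 -m pendant '{"dp":[[0,0,0],[0,0,0],[0,0,0.002],[0,0,0.008],[0,0,0.014],[0,0,0.020],[0,0,0.025],[0,0,0.027]],"rotation":[[0,0,0],[0,0,0],[0,0,0],[0,0,0],[0,0,0],[0,0,0],[0,0,0],[0,0,0]]}' 0.05; python3 -m pendant '{"dp":[[0,0,0.001],[0,0,0.003],[0,0,0.005],[0,0,0.006],[0,0,0.006]],"rotation":[[0,0,0],[0,0,0],[0,0,0],[0,0,0],[0,0,0]]}'
```

```text
time: 5.28
tool_pos: [554.2, 167.3, -11.0]
tcp_rot: [-3.141, -0.0, 1.929]
contact_force: [0.0, 0.4, -0.3]
grip_width: 49.5
finger_force: 0.0
time: 5.9
tool_pos: [554.4, 167.3, -16.5]
tcp_rot: [-3.142, -0.0, 1.929]
contact_force: [0.1, -0.2, -0.7]
grip_width: 50.0
finger_force: 0.0
```

```bash
python3 -m pendant '{"dp":[[0,0,0.001],[0,0,0.002],[0,0,0.003],[0,0,0.003]],"rotation":[[0,0,0],[0,0,0],[0,0,0],[0,0,0]]}'; python3 -m pendant '{"dp":[[0,0,0.001],[0,0,0.002],[0,0,0.002]],"rotation":[[0,0,0],[0,0,0],[0,0,0]]}'
```

```text
time: 6.4
tool_pos: [554.4, 167.3, -19.6]
tcp_rot: [-3.142, -0.0, 1.929]
contact_force: [0.0, 0.4, 0.8]
grip_width: 49.6
finger_force: 0.0
time: 6.78
tool_pos: [554.3, 167.4, -21.6]
tcp_rot: [-3.141, -0.0, 1.929]
contact_force: [-0.1, 0.0, -0.1]
grip_width: 50.0
finger_force: 0.0
```

```bash
python3 -m pendant '{"dp":[[0,0,0.001],[0,0,0.002],[0,0,0.002]],"rotation":[[0,0,0],[0,0,0],[0,0,0]]}'; python3 -m pendant '{"dp":[[0,0,0],[0,0,0],[0,0,0],[0,0,0],[0,0,0],[0,0,0]],"rotation":[[0,0,0],[0,0,0],[0,0,0],[0,0,0],[0,0,0],[0,0,0]]}' 0.0
```

```text
time: 7.15
tool_pos: [554.3, 167.3, -23.6]
tcp_rot: [-3.141, -0.0, 1.929]
contact_force: [-0.2, -0.5, 0.3]
grip_width: 49.8
finger_force: 0.0
time: 7.9
tool_pos: [554.4, 167.3, -23.4]
tcp_rot: [3.142, -0.0, 1.929]
contact_force: [-0.2, 0.6, -0.1]
grip_width: 15.7
finger_force: 30.0
```

Held: width 15.7, force 30. Lifting, then turning and moving to line up with the crate.

```bash
python3 -m pendant '{"dp":[[0,0,-0.003],[0,0,-0.012],[0,0,-0.027],[0,0,-0.045],[0,0,-0.065],[0,0,-0.082],[0,0,-0.093],[0,0,-0.093]],"rotation":[[0,0,0],[0,0,0],[0,0,0],[0,0,0],[0,0,0],[0,0,0],[0,0,0],[0,0,0]]}'; python3 - <<'E'
from h import *
go(623.7,118,69.6,86.3); print(get_obs()['moment'])
E
```

```text
time: 8.9
tool_pos: [554.9, 167.5, 70.5]
tcp_rot: [3.14, 0.0, 1.929]
contact_force: [0.4, -0.1, -2.5]
grip_width: 15.7
finger_force: 30.0
dp [-0.0705  0.0471  0.001 ] now [554.9 167.5  70.5] [3.1398e+00 3.0000e-04 1.9294e+00]
rot [ 1.900e-03 -1.000e-04  4.232e-01]
[-0.10125037  0.05273953  0.00170923]
```

```bash
python3 -m pendant '{"dp":[[-0.005,0.003,0],[-0.017,0.011,0],[-0.032,0.021,0.001],[-0.047,0.031,0.001],[-0.06,0.04,0.001],[-0.068,0.0455,0.001],[-0.0705,0.047,0.001],[-0.0705,0.047,0.001]],"rotation":[[0,0,0.03],[0,0,0.1],[0,0,0.19],[0,0,0.28],[0,0,0.36],[0,0,0.41],[0,0,0.423],[0,0,0.423]]}';python3 -m pendant '{"dp":[[0,0,0],[0,0,0]],"rotation":[[0,0,0],[0,0,0]]}'; python3 - <<'E'
from h import *
np.set_printoptions(suppress=True,precision=1)
cap('scene','sc4');cap('side','s4')
o=get_obs();M=R.from_euler('xyz',o['tcp_rot']).as_matrix();t=o['tool_pos'];print(t,o['tcp_rot'])
b=M@np.array([-268.7,0,0])+t; b[2]=t[2]+23.4; print('bill tip',b)
for s,nw,old in (('sc4','sc4','scene0'),('s4','s4','side0')):
    A=cv2.imread(f'pics/{nw}.png').astype(int);B=cv2.imread(f'pics/{old}.png').astype(int)
    D_=np.abs(A-B).sum(2)
    e=np.array(proj(s,b+[0,0,40]));tp=np.array(proj(s,b)); m=np.array(proj(s,b+0.3*(t-b)*[1,1,0]+[0,0,40-.3*21]))
    print(s,'elbow',e,'tip',tp,'rod30%',m)
    u,v=np.round(e).astype(int); 
    print(D_[v-8:v+18,u-12:u+13])
E
```

```text
time: 9.9
tool_pos: [622.8, 117.7, 67.8]
tcp_rot: [-3.14, 0.0, 1.506]
contact_force: [0.8, -0.5, -3.0]
grip_width: 15.5
finger_force: 30.0
time: 10.15
tool_pos: [622.9, 118.1, 68.5]
tcp_rot: [-3.141, -0.0, 1.507]
contact_force: [0.4, 0.3, -2.6]
grip_width: 15.6
finger_force: 30.0
{'vfov': 54.82589816129799, 'cx': 313.5143288366858, 'cy': 196.97338785311786, 'pose': array([[  -0.5,   -0.7,    0.4, 1121.9],
       [   0.8,   -0.5,    0.3,  378.8],
       [  -0. ,    0.5,    0.8, 1128.7],
       [   0. ,    0. ,    0. ,    1. ]])}
{'vfov': 49.100898572500306, 'cx': 325.7993879867067, 'cy': 196.34367340873447, 'pose': array([[  -1. ,    0. ,   -0. ,  514.5],
       [  -0.1,   -0.6,    0.8, 1163.5],
       [  -0. ,    0.8,    0.6,  899.4],
       [   0. ,    0. ,    0. ,    1. ]])}
[623.  118.   68.7] [ 3.1 -0.   1.5]
bill tip [ 605.8 -150.1   92.1]
sc4 elbow [267.1 169.6] tip [268.5 176.8] rod30% [286.9 183.2]
[[122 121 111  76  28  16  18   7   9   9  13  11   9   9  11   8  12  11
   11  11  11  12  10  12  10]
 [126 115  99  64  37  42  32   6   9  15  12   8   8  12  12  13  12  12
 
[... 4643 characters left out ...]
87  47  17  16  40  60  85  43  13  91
  142 150 139 148 147 133 125]
 [181 180 173 129 108  80  62  22  12  25  44  51  60  76  68  51  40 103
  151 152 154 171 163 161 123]
 [ 86  67  44  22  14  11  35  58  72  64  69  81  73  68  65  41  47 105
  153 148 138 152 155 128 100]
 [ 26  22  18  22  32  23  51  32  56  78  70  70  73  66  53   7  61 124
  144 141 147 142 124 106  63]
 [ 51  45  49  44  41  38  41  43  46  47  44  45  45  42  34  33  86 125
  148 140 130 109  85  66  32]
 [ 73  74  77  69  66  58  63  62  52  50  51  52  50  49  50  58  76 113
  143 147 111  81  46  27   5]
 [105 113 111 102  84  89  84  78  76  78  72  73  71  73  75  74  81 104
  118 114 113  60  24  15  18]]
```

```bash
python3 -m pendant '{"dp":[[-0.006,0,0],[-0.02,0,0],[-0.042,0,0],[-0.066,0,0],[-0.09,0,0],[-0.112,0,0],[-0.126,0,0],[-0.13,0,0]],"rotation":[[0,0,0],[0,0,0],[0,0,0],[0,0,0],[0,0,0],[0,0,0],[0,0,0],[0,0,0]]}';python3 -m pendant '{"dp":[[-0.005,0,0],[-0.018,0,0],[-0.036,0,0],[-0.056,0,0],[-0.076,0,0],[-0.094,0,0],[-0.105,0,0],[-0.108,0,0]],"rotation":[[0,0,0],[0,0,0],[0,0,0],[0,0,0],[0,0,0],[0,0,0],[0,0,0],[0,0,0]]}'; python3 - <<'E'
from h import *
np.set_printoptions(suppress=True,precision=1)
cap('scene','sc5');cap('side','s5')
o=get_obs();M=R.from_euler('xyz',o['tcp_rot']).as_matrix();t=o['tool_pos'];print(t,o['tcp_rot'],o['contact_force'])
b=M@np.array([-268.7,0,0])+t; b[2]=t[2]+23.4; print('bill tip',b,[np.round(proj(s,b+[0,0,z]),1) for s in('sc5','s5') for z in(0,40)])
k=cv2.INTER_CUBIC
s=cv2.imread('pics/sc5.png')[75:185,155:290];d=cv2.imread('pics/s5.png')[95:195,295:385]
cv2.imwrite('pics/m5.png',np.hstack([cv2.resize(s,(405,330),interpolation=k),cv2.resize(d,(360,400),interpolation=k)[:330]]) if 0 else np.hstack([cv2.resize(s,(432,352),interpolation=k),cv2.resize(d,(317,352),interpolation=k)]))
E
```

```text
time: 11.25
tool_pos: [614.7, -13.1, 68.5]
tcp_rot: [3.142, -0.0, 1.505]
contact_force: [-0.0, 0.4, -2.5]
grip_width: 15.9
finger_force: 30.0
time: 12.25
tool_pos: [607.7, -120.5, 68.5]
tcp_rot: [3.142, -0.0, 1.505]
contact_force: [-0.3, 0.2, -2.0]
grip_width: 15.7
finger_force: 30.0
{'vfov': 54.82589816129799, 'cx': 313.5143288366858, 'cy': 196.97338785311786, 'pose': array([[  -0.5,   -0.7,    0.4, 1121.9],
       [   0.8,   -0.5,    0.3,  378.8],
       [  -0. ,    0.5,    0.8, 1128.7],
       [   0. ,    0. ,    0. ,    1. ]])}
{'vfov': 49.100898572500306, 'cx': 325.7993879867067, 'cy': 196.34367340873447, 'pose': array([[  -1. ,    0. ,   -0. ,  514.5],
       [  -0.1,   -0.6,    0.8, 1163.5],
       [  -0. ,    0.8,    0.6,  899.4],
       [   0. ,    0. ,    0. ,    1. ]])}
[ 607.8 -119.7   68.4] [-3.1 -0.   1.5] [-0.8 -0.1 -2.4]
bill tip [ 590.4 -387.9   91.8] [array([216.2, 143.4]), array([213.5, 135.8]), array([328.4, 137.7]), array([328.4, 128.5])]
```

View pics/m5.png

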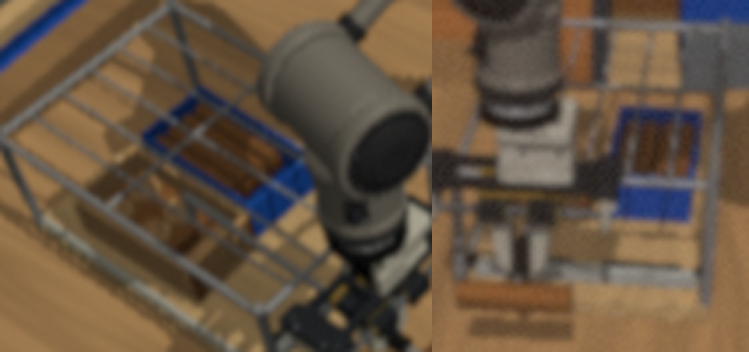

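The scene crop (left) shows the bill reaching in under the wires over the front part of the crate, near crop (195,219), ahead of the rosettes. The side crop (right) shows the gripper well in front of the rack, and the tote is untouched. I'll lower it by feel.

```bash
python3 -m pendant '{"dp":[[0,0,0.002],[0,0,0.006],[0,0,0.010],[0,0,0.014],[0,0,0.018],[0,0,0.020],[0,0,0.020]],"rotation":[[0,0,0],[0,0,0],[0,0,0],[0,0,0],[0,0,0],[0,0,0],[0,0,0]]}'
```

```text
time: 13.22
tool_pos: [607.7, -119.7, 48.3]
tcp_rot: [-3.141, -0.0, 1.506]
contact_force: [0.8, 0.3, -1.2]
grip_width: 15.8
finger_force: 30.0
```

```bash
python3 -m pendant '{"dp":[[0,0,0.001],[0,0,0.003],[0,0,0.005],[0,0,0.005]],"rotation":[[0,0,0],[0,0,0],[0,0,0],[0,0,0]]}'; python3 -m pendant '{"dp":[[0,0,0.001],[0,0,0.003],[0,0,0.005],[0,0,0.005]],"rotation":[[0,0,0],[0,0,0],[0,0,0],[0,0,0]]}'; python3 -c "
from h import *
print(get_obs()['moment'])"
```

```text
time: 13.72
tool_pos: [607.7, -119.7, 43.3]
tcp_rot: [-3.141, -0.0, 1.506]
contact_force: [-0.6, 1.0, -2.0]
grip_width: 15.6
finger_force: 30.0
time: 14.22
tool_pos: [607.6, -119.6, 38.3]
tcp_rot: [-3.141, -0.0, 1.506]
contact_force: [0.6, -0.0, -2.1]
grip_width: 16.0
finger_force: 30.0
[-0.14695248  0.08219477  0.0145537 ]
```

```bash
python3 -m pendant '{"dp":[[0,0,0.001],[0,0,0.004],[0,0,0.007],[0,0,0.010],[0,0,0.010]],"rotation":[[0,0,0],[0,0,0],[0,0,0],[0,0,0],[0,0,0]]}'; python3 -m pendant '{"dp":[[0.001,0,0],[0.003,0,0],[0.005,0,0],[0.007,0,0],[0.009,0,0],[0.010,0,0]],"rotation":[[0,0,0],[0,0,0],[0,0,0],[0,0,0],[0,0,0],[0,0,0]]}'; python3 -m pendant '{"dp":[[0.001,0,0],[0.003,0,0],[0.005,0,0],[0.007,0,0],[0.009,0,0],[0.010,0,0]],"rotation":[[0,0,0],[0,0,0],[0,0,0],[0,0,0],[0,0,0],[0,0,0]]}'
```

```text
time: 14.85
tool_pos: [607.6, -119.6, 28.1]
tcp_rot: [-3.141, -0.0, 1.506]
contact_force: [0.4, 0.8, -2.5]
grip_width: 15.7
finger_force: 30.0
time: 15.6
tool_pos: [608.5, -109.5, 28.5]
tcp_rot: [3.142, -0.0, 1.507]
contact_force: [-0.3, 0.3, -2.6]
grip_width: 15.7
finger_force: 30.0
time: 16.35
tool_pos: [609.1, -99.5, 28.5]
tcp_rot: [3.142, -0.0, 1.506]
contact_force: [0.5, -0.2, -1.7]
grip_width: 15.3
finger_force: 30.0
```

```bash
python3 -m pendant '{"dp":[[0.001,0,0],[0.003,0,0],[0.005,0,0],[0.007,0,0],[0.009,0,0],[0.010,0,0]],"rotation":[[0,0,0],[0,0,0],[0,0,0],[0,0,0],[0,0,0],[0,0,0]]}'; python3 -m pendant '{"dp":[[0.001,0,0],[0.003,0,0],[0.005,0,0],[0.007,0,0],[0.009,0,0],[0.010,0,0]],"rotation":[[0,0,0],[0,0,0],[0,0,0],[0,0,0],[0,0,0],[0,0,0]]}'
```

```text
time: 17.1
tool_pos: [609.8, -89.6, 28.5]
tcp_rot: [3.142, -0.0, 1.506]
contact_force: [0.1, -5.0, -2.1]
grip_width: 15.8
finger_force: 30.0
time: 17.85
tool_pos: [610.4, -79.6, 28.5]
tcp_rot: [3.142, -0.0, 1.506]
contact_force: [-0.5, -4.9, -2.2]
grip_width: 15.6
finger_force: 30.0
```

```bash
python3 -m pendant '{"dp":[[0.002,0,0],[0.006,0,0],[0.010,0,0],[0.014,0,0],[0.018,0,0],[0.022,0,0],[0.025,0,0],[0.026,0,0]],"rotation":[[0,0,0],[0,0,0],[0,0,0],[0,0,0],[0,0,0],[0,0,0],[0,0,0],[0,0,0]]}'; python3 -m pendant '{"dp":[[0.002,0,0],[0.006,0,0],[0.010,0,0],[0.014,0,0],[0.018,0,0],[0.022,0,0],[0.025,0,0],[0.026,0,0]],"rotation":[[0,0,0],[0,0,0],[0,0,0],[0,0,0],[0,0,0],[0,0,0],[0,0,0],[0,0,0]]}'
```

```text
time: 18.85
tool_pos: [612.0, -53.6, 28.5]
tcp_rot: [-3.142, -0.0, 1.506]
contact_force: [-0.6, -4.3, -2.1]
grip_width: 15.6
finger_force: 30.0
time: 19.85
tool_pos: [613.8, -27.6, 28.5]
tcp_rot: [3.142, -0.0, 1.507]
contact_force: [-0.2, -4.4, -2.8]
grip_width: 16.1
finger_force: 30.0
```

```bash
python3 -m pendant '{"dp":[[0.002,0,0],[0.004,0,0],[0.006,0,0],[0.008,0,0],[0.010,0,0],[0.011,0,0],[0.012,0,0]],"rotation":[[0,0,0],[0,0,0],[0,0,0],[0,0,0],[0,0,0],[0,0,0],[0,0,0]]}'; for i in 1 ; do python3 -m pendant '{"dp":[[0.001,0,0],[0.002,0,0],[0.003,0,0]],"rotation":[[0,0,0],[0,0,0],[0,0,0]]}'; done
```

```text
time: 20.72
tool_pos: [614.5, -15.8, 28.5]
tcp_rot: [3.142, -0.0, 1.506]
contact_force: [-0.3, -4.0, -2.8]
grip_width: 15.5
finger_force: 30.0
time: 21.1
tool_pos: [614.7, -12.8, 28.5]
tcp_rot: [3.142, -0.0, 1.506]
contact_force: [0.2, -4.3, -2.2]
grip_width: 15.7
finger_force: 30.0
```

```bash
python3 -m pendant '{"dp":[[0.001,0,0],[0.002,0,0],[0.003,0,0]],"rotation":[[0,0,0],[0,0,0],[0,0,0]]}'; python3 - <<'E'
from h import *
cap('scene','sc6')
# board-buffer cue: predicted pixels of crate front lip and bar
E
```

```text
time: 21.48
tool_pos: [614.9, -9.8, 28.5]
tcp_rot: [3.142, -0.0, 1.506]
contact_force: [-0.3, -3.8, -2.9]
grip_width: 15.9
finger_force: 30.0
{'vfov': 54.82589816129799, 'cx': 313.5143288366858, 'cy': 196.97338785311786, 'pose': array([[-5.46501383e-01, -7.15566812e-01,  4.35086631e-01,
         1.12189841e+03],
       [ 8.37359678e-01, -4.58934610e-01,  2.96997970e-01,
         3.78765970e+02],
       [-1.28455779e-02,  5.26633802e-01,  8.49995194e-01,
         1.12869753e+03],
       [ 0.00000000e+00,  0.00000000e+00,  0.00000000e+00,
         1.00000000e+00]])}
```

```bash
python3 -m pendant '{"dp":[[0.001,0,0],[0.002,0,0],[0.003,0,0]],"rotation":[[0,0,0],[0,0,0],[0,0,0]]}'
```

```text
time: 21.9
tool_pos: [615.1, -6.9, 28.5]
tcp_rot: [3.142, -0.0, 1.506]
contact_force: [0.2, -4.7, -2.3]
grip_width: 15.6
finger_force: 30.0
```

```bash
python3 -m pendant '{"dp":[[0.001,0,0],[0.002,0,0],[0.0025,0,0]],"rotation":[[0,0,0],[0,0,0],[0,0,0]]}'
```

```text
time: 22.28
tool_pos: [615.2, -4.3, 28.5]
tcp_rot: [3.142, -0.0, 1.506]
contact_force: [-0.6, -3.8, -1.7]
grip_width: 15.5
finger_force: 30.0
```

```bash
python3 -m pendant '{"dp":[[0.001,0,0],[0.002,0,0],[0.0025,0,0]],"rotation":[[0,0,0],[0,0,0],[0,0,0]]}'
```

```text
time: 22.65
tool_pos: [615.4, -1.8, 28.5]
tcp_rot: [-3.142, -0.0, 1.506]
contact_force: [-0.8, -4.0, -1.7]
grip_width: 15.6
finger_force: 30.0
```

```bash
python3 -m pendant '{"dp":[[0.001,0,0],[0.002,0,0],[0.0025,0,0]],"rotation":[[0,0,0],[0,0,0],[0,0,0]]}'
```

```text
time: 23.02
tool_pos: [615.6, 0.7, 28.5]
tcp_rot: [3.142, -0.0, 1.506]
contact_force: [-0.7, -5.4, -2.0]
grip_width: 16.1
finger_force: 30.0
```

```bash
python3 -m pendant '{"dp":[[0.0005,0,0],[0.001,0,0],[0.001,0,0]],"rotation":[[0,0,0],[0,0,0],[0,0,0]]}'
```

```text
time: 23.4
tool_pos: [615.6, 1.7, 28.5]
tcp_rot: [3.142, -0.0, 1.506]
contact_force: [-0.4, -5.0, -2.4]
grip_width: 15.7
finger_force: 30.0
```

```bash
python3 -m pendant '{"dp":[[0.001,0,0],[0.0015,0,0],[0.0015,0,0]],"rotation":[[0,0,0],[0,0,0],[0,0,0]]}'
```

```text
time: 23.78
tool_pos: [615.7, 3.2, 28.5]
tcp_rot: [3.142, -0.0, 1.506]
contact_force: [-0.1, -3.7, -1.8]
grip_width: 15.6
finger_force: 30.0
```

Still plain drag.

```bash
python3 -m pendant '{"dp":[[0.001,0,0],[0.002,0,0],[0.0025,0,0]],"rotation":[[0,0,0],[0,0,0],[0,0,0]]}'
```

```text
time: 24.15
tool_pos: [615.9, 5.1, 28.5]
tcp_rot: [3.142, 0.001, 1.506]
contact_force: [-0.8, -6.1, -2.5]
grip_width: 15.7
finger_force: 30.0
```

```bash
python3 -m pendant '{"dp":[[0.0005,0,0],[0.001,0,0],[0.001,0,0],[0.001,0,0]],"rotation":[[0,0,0],[0,0,0],[0,0,0],[0,0,0]]}'; python3 -c "
from h import *
print(get_obs()['moment'])"
```

```text
time: 24.65
tool_pos: [615.9, 5.9, 28.5]
tcp_rot: [3.142, 0.001, 1.506]
contact_force: [-1.1, -7.0, -1.8]
grip_width: 15.5
finger_force: 30.0
[-1.29487043  0.11222014  0.00673761]
```

```bash
python3 -m pendant '{"dp":[[0.0005,0,0],[0.001,0,0],[0.001,0,0],[0.001,0,0]],"rotation":[[0,0,0],[0,0,0],[0,0,0],[0,0,0]]}'; python3 -c "
from h import *
print(get_obs()['moment'])"
```

```text
time: 25.15
tool_pos: [616.0, 6.7, 28.5]
tcp_rot: [-3.142, 0.001, 1.506]
contact_force: [-1.7, -8.1, -2.7]
grip_width: 15.7
finger_force: 30.0
[-1.38125587  0.1935548  -0.00319824]
```

```bash
python3 -m pendant '{"dp":[[0.0005,0,0],[0.001,0,0],[0.001,0,0],[0.001,0,0]],"rotation":[[0,0,0],[0,0,0],[0,0,0],[0,0,0]]}'; python3 - <<'E'
from h import *
print(get_obs()['moment'])
cap('scene','sc7');cap('side','s7')
E
```

```text
time: 25.65
tool_pos: [616.0, 7.3, 28.5]
tcp_rot: [-3.142, 0.002, 1.506]
contact_force: [-0.2, -8.7, -2.6]
grip_width: 15.7
finger_force: 30.0
[-1.58541314  0.16789767 -0.03265058]
{'vfov': 54.82589816129799, 'cx': 313.5143288366858, 'cy': 196.97338785311786, 'pose': array([[-5.46501383e-01, -7.15566812e-01,  4.35086631e-01,
         1.12189841e+03],
       [ 8.37359678e-01, -4.58934610e-01,  2.96997970e-01,
         3.78765970e+02],
       [-1.28455779e-02,  5.26633802e-01,  8.49995194e-01,
         1.12869753e+03],
       [ 0.00000000e+00,  0.00000000e+00,  0.00000000e+00,
         1.00000000e+00]])}
{'vfov': 49.100898572500306, 'cx': 325.7993879867067, 'cy': 196.34367340873447, 'pose': array([[-9.98653025e-01,  2.26886427e-02, -4.66622100e-02,
         5.14502139e+02],
       [-5.12213376e-02, -5.74564712e-01,  8.16854801e-01,
         1.16351477e+03],
       [-8.27713257e-03,  8.18144619e-01,  5.74952930e-01,
         8.99387041e+02],
       [ 0.00000000e+00,  0.00000000e+00,  0.00000000e+00,
         1.00000000e+00]])}
```

```bash
python3 -m pendant '{"dp":[[0.0005,0,0],[0.001,0,0],[0.001,0,0],[0.001,0,0]],"rotation":[[0,0,0],[0,0,0],[0,0,0],[0,0,0]]}'; python3 -m pendant '{"dp":[[0.0005,0,0],[0.001,0,0],[0.001,0,0]],"rotation":[[0,0,0],[0,0,0],[0,0,0]]}'
```

```text
time: 26.25
tool_pos: [616.1, 7.7, 28.5]
tcp_rot: [-3.142, 0.002, 1.506]
contact_force: [-0.3, -11.6, -2.7]
grip_width: 15.6
finger_force: 30.0
time: 26.62
tool_pos: [616.2, 8.0, 28.5]
tcp_rot: [-3.142, 0.003, 1.506]
contact_force: [0.0, -13.2, -2.4]
grip_width: 15.9
finger_force: 30.0
```

The crate is firmly on the buffers (13 N total, about 9 N of it on the buffers). Unhooking: back off, lift, draw out.

```bash
python3 -m pendant '{"dp":[[-0.002,0,0],[-0.006,0,0],[-0.011,0,0],[-0.016,0,0],[-0.018,0,0],[-0.018,0,0]],"rotation":[[0,0,0],[0,0,0],[0,0,0],[0,0,0],[0,0,0],[0,0,0]]}'; python3 -m pendant '{"dp":[[0,0,-0.003],[0,0,-0.009],[0,0,-0.016],[0,0,-0.024],[0,0,-0.031],[0,0,-0.037],[0,0,-0.039],[0,0,-0.039]],"rotation":[[0,0,0],[0,0,0],[0,0,0],[0,0,0],[0,0,0],[0,0,0],[0,0,0],[0,0,0]]}'; python3 - <<'E'
from h import *
o=get_obs();print(o['moment'])
E
```

```text
time: 27.38
tool_pos: [615.0, -7.4, 28.5]
tcp_rot: [3.142, -0.0, 1.506]
contact_force: [-0.4, 0.0, -2.0]
grip_width: 15.5
finger_force: 30.0
time: 28.38
tool_pos: [615.0, -7.4, 67.6]
tcp_rot: [3.142, -0.0, 1.506]
contact_force: [0.3, 0.5, -1.5]
grip_width: 15.6
finger_force: 30.0
[-0.03780729  0.05966591 -0.03895456]
```

```bash
python3 -m pendant '{"dp":[[0.003,0,0],[0.009,0,0],[0.017,0,0],[0.025,0,0],[0.028,0,0],[0.028,0,0]],"rotation":[[0,0,0],[0,0,0],[0,0,0],[0,0,0],[0,0,0],[0,0,0]]}'
```

```text
time: 29.12
tool_pos: [616.9, 20.9, 67.5]
tcp_rot: [3.142, -0.0, 1.507]
contact_force: [-0.5, 1.1, -2.5]
grip_width: 15.9
finger_force: 30.0
```

```bash
python3 -m pendant '{"dp":[[0.005,0,0],[0.017,0,0],[0.035,0,0],[0.056,0,0],[0.077,0,0],[0.096,0,0],[0.108,0,0],[0.111,0,0]],"rotation":[[0,0,0],[0,0,0],[0,0,0],[0,0,0],[0,0,0],[0,0,0],[0,0,0],[0,0,0]]}'; python3 -m pendant '{"dp":[[0,0,0.005],[0,0,0.017],[0,0,0.033],[0,0,0.05],[0,0,0.065],[0,0,0.077],[0,0,0.083],[0,0,0.084]],"rotation":[[0,0,0],[0,0,0],[0,0,0],[0,0,0],[0,0,0],[0,0,0],[0,0,0],[0,0,0]]}'; python3 - <<'E'
from h import *
np.set_printoptions(suppress=True,precision=0,linewidth=200)
o=get_obs();print(o['moment'])
cap('scene','sc8');cap('side','s8')
M=R.from_euler('xyz',o['tcp_rot']).as_matrix();t=o['tool_pos']
b=M@np.array([-268.7,0,0])+t; b[2]=t[2]+23.4; print(b)
for s,old in (('sc8','scene0'),('s8','side0')):
    D_=np.abs(cv2.imread(f'pics/{s}.png').astype(int)-cv2.imread(f'pics/{old}.png').astype(int)).sum(2)
    e=np.array(proj(s,b+[0,0,40]));print(s,e,proj(s,b));u,v=np.round(e).astype(int);print(D_[v-6:v+16,u-6:u+7])
E
```

```text
time: 30.12
tool_pos: [624.0, 132.2, 67.4]
tcp_rot: [3.142, 0.0, 1.507]
contact_force: [0.9, -0.1, -2.0]
grip_width: 15.6
finger_force: 30.0
time: 31.12
tool_pos: [624.0, 131.3, -16.8]
tcp_rot: [-3.141, -0.0, 1.506]
contact_force: [0.8, -0.5, -1.3]
grip_width: 16.0
finger_force: 30.0
[-0.  0. -0.]
{'vfov': 54.82589816129799, 'cx': 313.5143288366858, 'cy': 196.97338785311786, 'pose': array([[  -1.,   -1.,    0., 1122.],
       [   1.,   -0.,    0.,  379.],
       [  -0.,    1.,    1., 1129.],
       [   0.,    0.,    0.,    1.]])}
{'vfov': 49.100898572500306, 'cx': 325.7993879867067, 'cy': 196.34367340873447, 'pose': array([[  -1.,    0.,   -0.,  515.],
       [  -0.,   -1.,    1., 1164.],
       [  -0.,    1.,    1.,  899.],
       [   0.,    0.,    0.,    1.]])}
[ 607. -137.    7.]
sc8 [273. 186.] (np.float64(274.1924550053901), np.float64(192.80361814871955))
[[ 84 108 112 117 109  70  16   6  12  11   9   9  10]
 [102 112 110 111 109  75  18  14  13  11  10   9  10]
 [110 114 111 112 106  78  23   5  10   9  11   9  10]
 [109 109 111 114 114  93  49  12   8  10   8  13  10]
 [109 
[... 1574 characters left out ...]
10 142 177 186 163 132 110  98  98 105]
 [ 77  96 109 144 182 201 182 136  81  59  56  67  97]
 [120 146 177 190 212 211 178  88  57  59  55  46  54]
 [171 199 220 214 207 195 153  76  68  78  76  66  44]
 [200 226 216 215 203 219 141  72  73  85  88  73  47]
 [211 214 203 194 198 196 130  64  78  86  89  73  52]
 [145 151 151 167 200 209 135  69  75  85  85  69  62]
 [102 105 143 171 219 235 166  70  72  80  83  59  63]
 [ 91 106 152 211 239 241 147  64  74  85  76  58  67]
 [104 155 207 239 247 222 128  65  81  83  81  55  61]
 [188 232 255 223 219 193 101  66  81  82  73  60  48]
 [234 254 225 177 125  85  66  72  84  82  67  64  44]
 [219 176 130  84  63  69  76  84  89  81  64  59  32]]
```

```bash
python3 -m pendant '{"dp":[[0,0,0.001],[0,0,0.002],[0,0,0.003],[0,0,0.003]],"rotation":[[0,0,0],[0,0,0],[0,0,0],[0,0,0]]}'; python3 -m pendant '{"dp":[[0,0,0.001],[0,0,0.002],[0,0,0.0025],[0,0,0.0025]],"rotation":[[0,0,0],[0,0,0],[0,0,0],[0,0,0]]}'
```

```text
time: 31.72
tool_pos: [624.0, 131.3, -19.5]
tcp_rot: [-3.142, -0.0, 1.506]
contact_force: [0.3, 0.5, -2.3]
grip_width: 15.6
finger_force: 30.0
time: 32.22
tool_pos: [624.0, 131.3, -22.0]
tcp_rot: [-3.142, -0.0, 1.506]
contact_force: [0.3, 0.1, -2.1]
grip_width: 15.8
finger_force: 30.0
```

```bash
python3 -m pendant '{"dp":[[0,0,0.0005],[0,0,0.001],[0,0,0.0015],[0,0,0.0015]],"rotation":[[0,0,0],[0,0,0],[0,0,0],[0,0,0]]}'
```

```text
time: 32.72
tool_pos: [624.0, 131.3, -23.4]
tcp_rot: [3.141, -0.0, 1.506]
contact_force: [-0.7, -0.3, -2.4]
grip_width: 16.1
finger_force: 30.0
```

```bash
python3 -m pendant '{"dp":[[0,0,0.0005],[0,0,0.001],[0,0,0.001]],"rotation":[[0,0,0],[0,0,0],[0,0,0]]}'
```

```text
time: 33.1
tool_pos: [624.1, 131.3, -23.5]
tcp_rot: [3.141, -0.0, 1.506]
contact_force: [-3.8, -0.5, 6.2]
grip_width: 15.9
finger_force: 30.0
```

Bench contact (weight off, 6 N up). Ease up slightly, release, and rise.

```bash
python3 -m pendant '{"dp":[[0,0,-0.0008],[0,0,-0.0008]],"rotation":[[0,0,0],[0,0,0]]}'; python3 -m pendant '{"dp":[[0,0,0],[0,0,0],[0,0,0],[0,0,0],[0,0,0]],"rotation":[[0,0,0],[0,0,0],[0,0,0],[0,0,0],[0,0,0]]}' 0.06; python3 -m pendant '{"dp":[[0,0,-0.004],[0,0,-0.015],[0,0,-0.035],[0,0,-0.06],[0,0,-0.09],[0,0,-0.12],[0,0,-0.14],[0,0,-0.14]],"rotation":[[0,0,0],[0,0,0],[0,0,0],[0,0,0],[0,0,0],[0,0,0],[0,0,0],[0,0,0]]}'
```

```text
time: 33.35
tool_pos: [624.1, 131.3, -23.4]
tcp_rot: [3.141, -0.0, 1.506]
contact_force: [-2.3, -0.1, 3.2]
grip_width: 15.5
finger_force: 30.0
time: 33.98
tool_pos: [624.0, 131.3, -23.7]
tcp_rot: [3.142, -0.0, 1.506]
contact_force: [-0.4, -0.7, 0.9]
grip_width: 58.4
finger_force: 0.0
time: 34.98
tool_pos: [625.3, 131.4, 118.9]
tcp_rot: [3.137, -0.001, 1.506]
contact_force: [0.4, 0.0, 0.5]
grip_width: 60.1
finger_force: 0.0
```

```bash
python3 -m pendant '{"dp":[[0.008,-0.004,-0.005],[0.03,-0.015,-0.02],[0.06,-0.03,-0.035],[0.095,-0.048,-0.05],[0.13,-0.065,-0.06],[0.165,-0.083,-0.065],[0.19,-0.095,-0.07],[0.2,-0.1,-0.07]],"rotation":[[0,0,0],[0,0,0],[0,0,0],[0,0,0],[0,0,0],[0,0,0],[0,0,0],[0,0,0]]}'; python3 -m pendant '{"dp":[[0,0,0],[0,0,0]],"rotation":[[0,0,0],[0,0,0]]}'; python3 - <<'E' 2>&1 | grep -v vfov | tail -40
from h import *
cap('scene','sc9');cap('side','s9');np.set_printoptions(suppress=True,precision=1,linewidth=220)
A=cv2.imread('pics/scene0.png');B=cv2.imread('pics/sc9.png');A2=cv2.imread('pics/side0.png');B2=cv2.imread('pics/s9.png')
def m(a,b,x0,y0,x1,y1,n):
    r=cv2.matchTemplate(b[y0-30:y1+30,x0-30:x1+30],a[y0:y1,x0:x1],cv2.TM_CCOEFF_NORMED);_,q,_,l=cv2.minMaxLoc(r);print(n,round(q,3),l[0]-30,l[1]-30)
m(A2,B2,345,122,372,158,'tote side');m(A,B,200,103,252,148,'tote scene');m(A,B,178,122,228,166,'crate scene');m(A2,B2,317,120,340,160,'crate side')
m(A,B,268,240,298,275,'jar');m(A,B,290,275,380,310,'chisel');m(A,B,415,212,465,290,'mallet');m(A2,B2,305,285,410,345,'mallet side')
# rod & buffers: dark runs of buffer edge and crate rim, fit lines via edges in side view
for y in (40.,): pass
c=lambda u,v,p:tuple(np.round(proj(p,[u,v,78]),1))
w=np.radians(86.3);n=np.array([np.cos(w),np.sin(w)]);l=np.array([n[1],-n[0]])
# candidate front-face line position & yaw: score by gradient along projected front top outer edge + inner edge
for p,im in (('sc9',B),('s9',B2),('scene0',A),('side0',A2)):
    g=cv2.cvtColor(im,cv2.COLOR_BGR2GRAY).astype(np.float32);best=[]
    c0=np.array([599.,-252.]) if p in('sc9','s9') else np.array([592.,-352.])
    for d in np.arange(-14,14.1,1):
        for a in np.arange(-6,6.1,1):
            r=np.radians(a);L=np.array([l[0]*np.cos(r)-l[1]*np.sin(r),l[0]*np.sin(r)+l[1]*np.cos(r)]);N=np.array([-L[1],L[0]])
            def s(o,z):
                q=np.array([proj(p,[*(c0+n*d+L*k+N*o),z]) for k in np.linspace(-42,42,30)],np.float32)
                return cv2.remap(g,q[:,0].copy()[None],q[:,1].copy()[None],cv2.INTER_LINEAR).ravel()
            best.append((float(np.median(s(-3,78))-.5*np.median(s(-10,78))-.5*np.median(s(2,70))),d,a))
    best.sort(reverse=True);print(p,[tuple(np.round(x,1)) for x in best[:6]])
# hook position: bill and handle in scene by difference peaks
D_=np.abs(B.astype(int)-A.astype(int)).sum(2);print('hook pred px',[tuple(np.round(proj('sc9',x),0)) for x in ([607,-137,40],[607,-137,0],[628,192,14])])
E
```

```text
time: 35.98
tool_pos: [535.8, 339.0, 185.8]
tcp_rot: [-3.141, 0.0, 1.509]
contact_force: [0.9, 0.1, -0.1]
grip_width: 60.3
finger_force: 0.0
time: 36.22
tool_pos: [537.4, 336.3, 185.8]
tcp_rot: [-3.141, 0.001, 1.505]
contact_force: [-0.7, -0.3, -0.1]
grip_width: 59.7
finger_force: 0.0
         1.12189841e+03],
       [ 8.37359678e-01, -4.58934610e-01,  2.96997970e-01,
         3.78765970e+02],
       [-1.28455779e-02,  5.26633802e-01,  8.49995194e-01,
         1.12869753e+03],
       [ 0.00000000e+00,  0.00000000e+00,  0.00000000e+00,
         1.00000000e+00]])}
         5.14502139e+02],
       [-5.12213376e-02, -5.74564712e-01,  8.16854801e-01,
         1.16351477e+03],
       [-8.27713257e-03,  8.18144619e-01,  5.74952930e-01,
         8.99387041e+02],
       [ 0.00000000e+00,  0.00000000e+00,  0.00000000e+00,
         1.00000000e+00]])}
tote side 0.426 0 0
tote scene 0.879 0 0
crate scene 0.723 22 14
crate side 0.247 4 14
jar 1.0 0 0
chisel 0.999 0 0
mallet 0.806 0 0
mallet side 0.995 0 0
sc9 [(np.float64(20.7), np.float64(0.0), np.float64(0.0)), (np.float64(20.5), np.float64(0.0)
[... 685 characters left out ...]
.0)), (np.float64(18.0), np.float64(-7.0), np.float64(-2.0)), (np.float64(17.8), np.float64(-6.0), np.float64(-1.0)), (np.float64(17.7), np.float64(-5.0), np.float64(-2.0)), (np.float64(17.6), np.float64(-6.0), np.float64(-4.0))]
side0 [(np.float64(12.3), np.float64(-6.0), np.float64(4.0)), (np.float64(12.2), np.float64(-6.0), np.float64(5.0)), (np.float64(12.0), np.float64(-6.0), np.float64(3.0)), (np.float64(12.0), np.float64(-6.0), np.float64(6.0)), (np.float64(11.8), np.float64(-6.0), np.float64(1.0)), (np.float64(11.8), np.float64(-7.0), np.float64(4.0))]
hook pred px [(np.float64(273.0), np.float64(188.0)), (np.float64(274.0), np.float64(194.0)), (np.float64(354.0), np.float64(244.0))]
```

The crate front sits at y≈-252, as the feel had it, with no measurable skew. The bystanders show zero shift and the gripper is clear.

```bash
python3 -c "
from plant import workorder
print(workorder.close_job())"
```

```text
the job is handed in; nothing more can be done
None
```

The crate is drawn forward and stands against the stop-bar buffers with no skew I could measure; the hook was set down bill down on the open bench in front of the rack, though I did not look at it there after releasing it; the jar, mallet, chisel and tote show no shift in the images (the tote partly hidden); the job is handed in at about 36 s.

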